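# Park the keyboard in the bay of the desk shelf

### The job

Clear the desk: push the keyboard along the desk, through between the two drawer units of the glass-topped desk shelf, until its whole back edge is up against the shelf's cross rail. Slide it only, never lift it, and leave the mug, the mouse and the candle alone.

Things in the scene. Friction and masses are not known exactly. Their poses are not given: they have to be found in the camera images.
- keyboard: Keyboard, aluminium case, light keys, loose and flat on the desk: 132 mm deep (x), 316 mm wide (y), 27 mm high, about 0.5 kg, slides with 3 to 8 N. Case: plain box with upright faces from 2 to 20 mm above the desk; the keys, set in 8 mm or more, rise to 27 mm. Origin: centre of the underside. x points from the front (space bar) edge, nearest the robot, to the back edge; y left, z up.
- keyboard_front (a point): Middle of the keyboard's front (space bar) edge, on the case's upright face, 10 mm above its underside; 66 mm from the keyboard's origin along -x.
- keyboard_back (a point): Middle of the keyboard's back edge, on the case's upright face, 10 mm above its underside; 66 mm from the keyboard's origin along +x.
- shelf: Low desk shelf, fixed: two dark cherry drawer units, each 90 mm wide (y), 200 mm deep (x), 78 mm high, 326 mm apart, joined by a cross rail and a glass top. The open bay between them faces the robot. Origin: on the desk, centre of its 508 x 200 mm footprint; x points into the bay, away from the robot, y left, z up. Unit fronts at x = -100 mm, inner faces at y = -163 and +163 mm.
- mouth (a point): Middle of the bay's mouth: midway between the units, in the plane of their fronts, 10 mm above the desk (shelf x = -100 mm, y = 0). Brass knobs stand 21 mm out of the unit fronts at y = -208 and +208 mm, 39 mm up. The glass lies 84 to 92 mm above the desk, from 10 mm behind this plane; a plant pot and two books stand on it, over the units.
- rail (a point): Middle of the cross rail's face towards the robot, 10 mm above the desk, 80 mm behind the mouth (shelf x = -20 mm, y = 0). The rail is fixed, 30 mm high and runs from unit to unit; the keyboard's back edge stops against it, and its front edge then still stands 52 mm out in front of the units (shelf x = -152 mm).
- mug: White mug, 80 mm across, 92 mm high, with a handle, loose on the desk beside the keyboard on either side. Origin: centre of its underside. To be left alone.
- mouse: Black computer mouse, 100 x 58 x 36 mm, loose on the desk beside the keyboard, on the other side from the mug. Origin: centre of its underside. To be left alone.
- candle: Cream pillar candle, 56 mm across, on a brass holder with a foot 90 mm across, 121 mm high in all, loose on the desk left of the keyboard and nearer the robot. Origin: centre of its underside. To be left alone.

How it is judged:
By the outcome, as a careful person would: the job done as asked, in the order asked, and still so for the second after the job is handed in, with the robot touching nothing.
It also fails if it takes over 64 s, if anything falls off the work surface, if the arm or the gripper's body presses on something with over 40 N, if the wrist force passes 120 N, or if a joint passes its speed limit or range.

### The arm

A 6-joint arm with a two-finger parallel gripper is mounted at the origin on the work surface. World frame = base frame: x ahead of the robot, y to its left, z up, the work surface at z = 0. Lengths are in m, angles in degrees, forces in N, time in s.
With the tool pointing down it reaches from about 0.25 to 0.8 m from the base axis. Payload 3.9 kg.
Tool frame: the origin (TCP) lies between the finger pads; the fingertips stand 8 mm ahead of it and the grasp point (between the pads) lies 11 mm behind it (nose_length is the distance from the TCP to the fingertips, in m); z points along the fingers, y is the line along which they close (so a half turn about z gives the same grasp; the last joint's range is limited). The gripper opens to 85 mm and grips with 20 to 120 N. Pads are 22 mm wide; open, the fingers measure 114 mm over their backs; the gripper's body (76 mm by 85 mm) begins 54 mm behind the grasp point. The pads swing forward as they close: fully open they stand 13 mm farther back than shut.
Start: joints at [68.755, 14.897, -7.913, 67.191, 0, 90], TCP at [0.19, 0.489, 0.239] pointing down, gripper open.
Joint ranges: [-159.42, 159.42], [-47.68, 98.78], [-73.54, 78.23], [-108.79, 121.32], [-90, 84.71], [-180, 180]. Speed limits (degrees/s): [147.25, 147.25, 180, 180, 180, 180].

### API

Orientations are given as [roll, pitch, yaw] about the fixed x, y, z axes, in that order (R = Rz(yaw) Ry(pitch) Rx(roll)).
In Python, from bench import * gives the robot as it stands.
- The arm moves only by the shell command python3 -m inch 'ROWS' [FORCE]. ROWS is text: rows parted by semicolons, each of 7 numbers parted by spaces: the turn, a rotation vector about the tool's x, y, z scaled (see below), then the shift along the tool's x, y, z scaled (see below), then the opening, from 0 (shut) to 1 (fully open). In form: ax ay az x y z claw; .... A call has 1 to 8 rows; each row shifts and turns the commanded pose from where the row before left it, along the tool's axes as they then stand; what a row does not reach is not made up. The controller multiplies each number of a shift by 0.03 m and each number of a turn by 4 degrees. A row lasts 1/10 s, in which the tool goes at most 50 mm and 8.59 degrees, less where a joint would pass 70% of its speed; a pose out of reach is approached as far as the arm can. A call with a number of a shift or a turn outside -1 to 1 is refused whole. A call with a gripper value outside its range is refused whole. The fingers move at their own pace and stop on an object; FORCE is the grip in N (left out, the last holds). Time passes only in rows, so rows that do not move let the fingers close. It gives the time, the measured TCP pose, the force, the opening and the grip force at its end, in the units of the state.
- sense(): the state, without advancing time (a new reading comes with each control period).
- snapshot(name): name is "side" or "top"; returns (picture, depth): 420x560x3 uint8, red, green, blue; 420x560 float32, m along the optical axis (not along the pixel's ray), 0 where there is no reading.
- calibration(name): a dict with "fx", "fy", "cx", "cy" (pixels), "origin" and "orientation" of the camera in the world. Camera axes: x right, y up, looking along -z (the intrinsics and any distortion apply to the point x, -y, -z); pixel columns grow to the right and rows downward; lengths in m; the calibration is good to about 2 mm. A picture is of the moment at which its call begins. calibration takes no time and is no camera call.
- hand_in(): hands the job in; it is judged then, once.
The state is a dict: "clock": time; "qpos": joint angles; "joint_velocities": joint speeds; "effort": joint torques, N m; "eef_pos": TCP position; "tcp_rot": TCP orientation; "wrist_force": force on the tool from outside, world axes, zero at the start; "ft_torque": the same for the moment, N m; "opening": opening from 0.0 (shut) to 1.0 (fully open); "grip_force": force on a finger pad.
Only numpy, scipy, OpenCV 4.12 (cv2) and the standard library are available. Lean on these libraries where they do the work, as an engineer would, in place of code of your own. Each camera call takes 0.05 s, during which the arm holds its last target. There are 200 camera calls.

## Working session

There is one attempt and no reset: what is moved stays moved. The work goes in short steps, Python scripts to look and compute and a shell command to move; the robot and the scene stay as the last step left them, time stands still between calls to the robot, and variables do not carry over. Pictures are saved under pics/ and viewed, at most 10 in all, crops included, and the job is handed in when it is done.

```bash
mkdir -p pics; ls; python3 - <<'E'
from bench import *
import cv2,numpy as np
s=sense();print({k:s[k] for k in s if k not in('effort',)})
for n in("top","side"):
    p,d=snapshot(n);cv2.imwrite(f"pics/{n}0.png",p[:,:,::-1]);np.savez(f"{n}0.npz",p=p,d=d);print(n,calibration(n))
E
```

```text
pics
{'clock': 0.0, 'qpos': array([ 6.87548399e+01,  1.49366763e+01, -7.98848953e+00,  6.71914801e+01,
       -1.06496148e-04,  9.00001176e+01]), 'joint_velocities': array([-0.01682045,  0.0741187 , -0.06449866, -0.00775611,  0.01583876,
       -0.07706593]), 'eef_pos': array([0.18998566, 0.4886679 , 0.23843825]), 'tcp_rot': array([-1.79883354e+02,  1.06735392e-04,  1.58754722e+02]), 'wrist_force': array([-0.31573619,  0.04203465, -0.07211984]), 'ft_torque': array([-0.00382448, -0.02462199, -0.01045482]), 'grip_force': 0.0, 'opening': 0.99884093632183}
top {'fx': 488.70686828893344, 'fy': 488.70686828893344, 'cx': 283.79869865825066, 'cy': 208.17397976002732, 'origin': array([4.68047159e-01, 1.46598581e-04, 1.26078629e+00]), 'orientation': array([  4.19093704,   1.34218776, -89.41605063])}
side {'fx': 539.5620400198422, 'fy': 539.5620400198422, 'cx': 279.09078465949955, 'cy': 209.87445110978538, 'origin': array([ 0.31524736, -0.84973364,  1.12125712]), 'orientation': array([ 38.78093663,  -0.46393437, -14.35479802])}
```

View pics/top0.png

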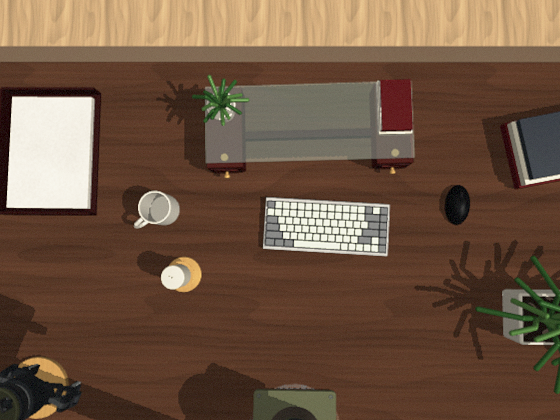

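View pics/side0.png

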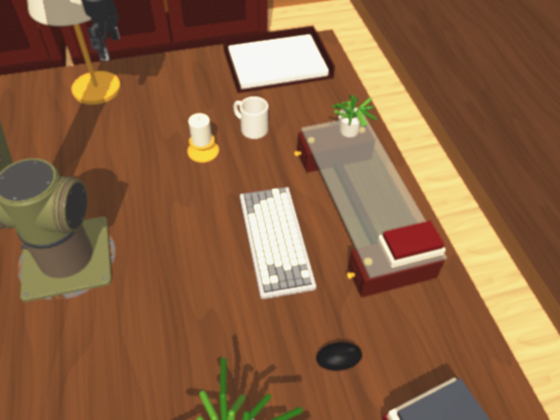

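The top view shows the keyboard with corners near (265,198), (390,205), (388,256) and (264,247), slightly turned. The bay's mouth lies at about rows 164-171 between columns 243 and 375. The mug is at (158,208), the candle at (178,275), the mouse at (457,204).

```bash
cat > h.py <<'E'
from bench import *
import cv2,numpy as np
from scipy.spatial.transform import Rotation as R
def cam(n):
    c=calibration(n);return c,R.from_euler('xyz',c['orientation'],degrees=True).as_matrix()
def dirs(n,u,v):
    c,M=cam(n);u=np.asarray(u,float);v=np.asarray(v,float)
    return np.stack([(u-c['cx'])/c['fx'],-(v-c['cy'])/c['fy'],-np.ones_like(u)],-1)@M.T,c['origin']
def plane(n,u,v,z):
    d,o=dirs(n,u,v);return o+d*((z-o[2])/d[...,2])[...,None]
def cloud(n,d):
    v,u=np.mgrid[:420,:560];r,o=dirs(n,u,v);return o+r*d[...,None]
def keyboard(p,d,n="top"):
    # bright case+keys in the region; rectangle at case top z=.02
    g=p.min(2);X=cloud(n,d);m=((g>75)&(X[...,2]<.06)&(X[...,0]>.3)&(X[...,0]<.9)&(abs(X[...,1])<.22)).astype(np.uint8)
    m=cv2.morphologyEx(m,cv2.MORPH_CLOSE,np.ones((7,7)))
    k,l,s,c=cv2.connectedComponentsWithStats(m);i=1+np.argmax(s[1:,4])
    return (l==i),s[i]
E
python3 - <<'E'
from h import *
for n in("top","side"):
    z=np.load(f"{n}0.npz");p,d=z['p'],z['d'];X=cloud(n,d)
    m,s=keyboard(p,d,n);print(n,s)
    vv,uu=np.nonzero(m);P=plane(n,uu,vv,.02)[:,:2]
    r=cv2.minAreaRect((P*1000).astype(np.float32));print('rect',r)
    print('desk z',np.median(X[...,2][(X[...,2]<.02)&(X[...,0]>.3)&(X[...,0]<.6)]), 'kb z',np.median(X[m][:,2]))
    # shelf top / units: points 60..100mm high
    q=(X[...,2]>.06)&(X[...,2]<.11)&(X[...,0]>.55)&(X[...,0]<1)&(abs(X[...,1])<.32)
    Q=X[q];print('shelf n',len(Q),'rect',cv2.minAreaRect((Q[:,:2]*1000).astype(np.float32)),np.percentile(Q[:,2],[5,50,95]))
    for nm,(a,b,c_,e) in dict(mug=(.5,.75,.25,.5),candle=(.3,.5,.2,.45),mouse=(.4,.75,-.5,-.3)).items():
        w=(X[...,0]>a)&(X[...,0]<b)&(X[...,1]>c_)&(X[...,1]<e)&(X[...,2]>.012)
        if w.any(): print(nm,X[w].min(0),X[w].max(0))
if 1:
    p=np.load("top0.npz")['p'];c=cv2.resize(p[60:260,195:425],None,fx=3.4,fy=3,interpolation=cv2.INTER_CUBIC);cv2.imwrite("pics/topcrop.png",c[:,:,::-1])
E
```

```text
top [ 263  197  121   59 6288]
rect ((514.4291381835938, -71.34439086914062), (304.7618103027344, 133.04302978515625), 87.14128875732422)
desk z -0.00030406356846146565 kb z 0.024607322523460207
shelf n 13821 rect ((747.1031494140625, 25.683319091796875), (278.12786865234375, 640.1956176757812), 11.147459030151367) [0.08606074 0.09138278 0.09547046]
mug [0.50354534 0.30230622 0.01223069] [0.59263851 0.40120446 0.09661749]
candle [0.35367188 0.24764039 0.01222481] [0.42289135 0.31269515 0.12600896]
mouse [ 0.52230235 -0.43980224  0.01220382] [ 0.62226996 -0.3796476   0.03893466]
side [ 239  186   78  110 5387]
rect ((511.866943359375, -73.72946166992188), (318.9944763183594, 139.44996643066406), 87.17451477050781)
desk z 0.0008216612407609958 kb z 0.026268852290438627
shelf n 10655 rect ((747.6017456054688, 25.387725830078125), (281.1960754394531, 640.323974609375), 10.998414993286133) [0.07495219 0.09250797 0.09695943]
mug [0.50350297 0.29853439 0.01201371] [0.59116113 0.40090147 0.10006115]
candle [0.34710302 0.2490516  0.01200361] [0.42249606 0.31671533 0.12716215]
mouse [ 0.52062111 -0.44272575  0.01200091] [ 0.62144788 -0.3803844   0.03842099]
```

View pics/topcrop.png

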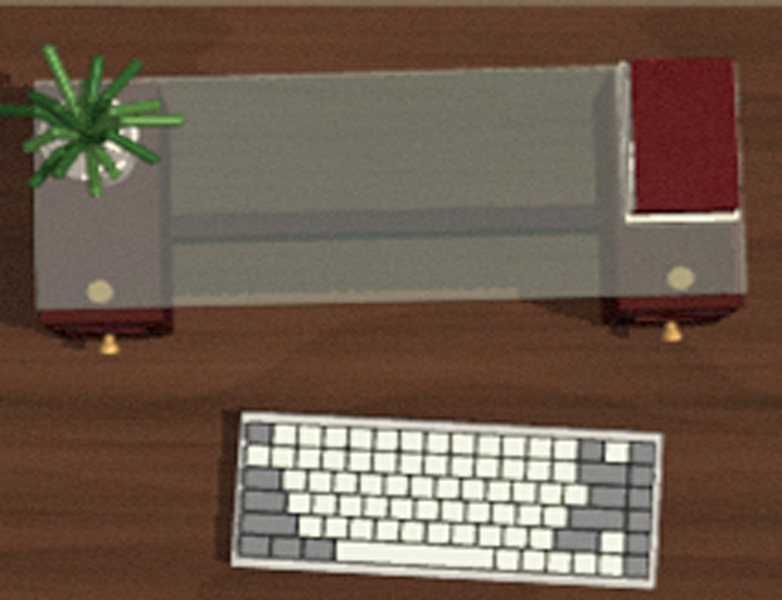

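The crop shows the keyboard's case corners at crop px (242,412), (662,434), (654,588) and (232,566). The knob tips are at (109,352) and (672,340), and the glass front edge runs from (40,308) to (745,293). I'll measure these now.

```bash
cat >> h.py <<'E'
def kbfit(p,n="top",x0=None):
    """Fit pose (x,y,yaw) of case-top rectangle z=.02 to gradient of brightness: maximise inside/outside contrast along the outline"""
    from scipy.optimize import minimize
    from scipy.ndimage import map_coordinates
    g=cv2.GaussianBlur(p.min(2).astype(np.float32),(0,0),.7);c,M=cam(n)
    def proj(W):
        q=(W-c['origin'])@M;return c['fx']*q[:,0]/-q[:,2]+c['cx'],-c['fy']*q[:,1]/-q[:,2]+c['cy']
    t=np.linspace(-.95,.95,80)
    a,b=.066,.158
    E=np.concatenate([np.c_[a+0*t,b*t],np.c_[-a+0*t,b*t],np.c_[a*t,b+0*t],np.c_[a*t,-b+0*t]])
    N=np.concatenate([np.tile(v,(80,1)) for v in([1,0],[-1,0],[0,1],[0,-1])])
    def f(x):
        r=np.radians(x[2]);Q=np.array([[np.cos(r),-np.sin(r)],[np.sin(r),np.cos(r)]]);o=0
        for s in(-.002,.002):
            w=(E+s*N)@Q.T+x[:2];u,v=proj(np.c_[w,np.full(len(w),.02)])
            o+=np.sign(s)*np.minimum(map_coordinates(g,[v,u],order=1),150).mean()
        return o
    best=min((minimize(f,np.array(x0)+[dx,dy,da],method='Nelder-Mead',options=dict(initial_simplex=np.array(x0)+[dx,dy,da]+np.array([[0,0,0],[.004,0,0],[0,.004,0],[0,0,2.]]))) for dx in(-.004,.004) for dy in(-.004,.004) for da in(-1,1)),key=lambda r:r.fun)
    return best.x,best.fun
E
python3 - <<'E'
from h import *
z=np.load("top0.npz");p,d=z['p'],z['d'];X=cloud("top",d)
C=np.array([[242,412],[662,434],[654,588],[232,566]]);W=plane("top",195+C[:,0]/3.4,60+C[:,1]/3,.02)
print(W.round(4).tolist(),np.linalg.norm(W-np.roll(W,1,0),axis=1),W.mean(0))
for n in("top","side"): print(n,kbfit(np.load(n+"0.npz")['p'],n,[.513,-.073,-2.9]))
K=np.array([[109,353],[672,341]]);print('knobs',plane("top",195+K[:,0]/3.4,60+K[:,1]/3,.039).round(4).tolist())
for n in("top","side"):
    X=cloud(n,np.load(n+"0.npz")['d'])
    q=(abs(X[...,2]-.092)<.006)&(X[...,0]>.58)&(X[...,0]<.95)&(X[...,1]<.27)&(X[...,1]>-.3)
    q=cv2.morphologyEx(q.astype(np.uint8),cv2.MORPH_OPEN,np.ones((3,3)))>0
    Q=X[q][:,:2];
    # front edge: min x per y-bin
    ys=np.arange(-.25,.2,.01);F=np.array([[Q[abs(Q[:,1]-y)<.005][:,0].min(),y] for y in ys if (abs(Q[:,1]-y)<.005).sum()>5])
    k=np.polyfit(F[:,1],F[:,0],1);r=F[:,0]-np.polyval(k,F[:,1]);g=abs(r)<.004;k=np.polyfit(F[g,1],F[g,0],1)
    yaw=-np.degrees(np.arctan(k[0]));a=np.radians(yaw);ex=np.array([np.cos(a),np.sin(a)]);ey=np.array([-ex[1],ex[0]])
    sx=Q@ex;sy=Q@ey;fx=np.median(F[g]@ex)
    m=(sx>fx+.005)&(sx<fx+.08);L=[]
    for s in np.arange(fx+.01,fx+.08,.01):
        w=abs(sx-s)<.005;L.append([sy[w].min(),sy[w].max()])
    print(n,'yaw',yaw,'front',fx,'resid',r[g].std(),g.sum(),len(g),'sides',np.round(L,4).tolist())
E
```

```text
[[0.5861, 0.0754, 0.02], [0.5699, -0.2383, 0.02], [0.4403, -0.2317, 0.02], [0.4554, 0.0812, 0.02]] [0.13079407 0.31412767 0.1297895  0.31324791] [ 0.51289691 -0.07833442  0.02      ]
top (array([ 0.51403854, -0.07731484, -2.89174267]), np.float64(-85.37318420410156))
side (array([ 0.51413084, -0.07465075, -2.93012368]), np.float64(-28.890411376953125))
knobs [[0.6333, 0.1738, 0.039], [0.6464, -0.2424, 0.039]]
top yaw 1.903482830912174 front 0.668853655473841 resid 0.0005677534486683101 45 45 sides [[-0.3056, 0.1991], [-0.3042, 0.1987], [-0.3055, 0.1989], [-0.3056, 0.1985], [-0.3064, 0.1982], [-0.3059, 0.1985], [-0.2174, 0.198]]
side yaw 1.888678965947544 front 0.6681819435822584 resid 0.0007577132608616563 45 45 sides [[-0.3081, 0.1957], [-0.3069, 0.1972], [-0.3064, 0.1987], [-0.3066, 0.1979], [-0.3069, 0.2007], [-0.3067, 0.1988], [-0.3072, 0.201]]
```

```bash
python3 -m inch '0 0 1 0 0 0 0.7;0 0 1 0 0 0 0.7;0 0 1 0 0 0 0.7;0 0 1 0 0 0 0.7;0 0 1 0 0 0 0.7;0 0 1 0 0 0 0.7;0 0 1 0 0 0 0.7;0 0 1 0 0 0 0.7'; python3 -m inch '0 0 1 0 0 0 0.7;0 0 1 0 0 0 0.7;0 0 1 0 0 0 0.7;0 0 1 0 0 0 0.7;0 0 1 0 0 0 0.7;0 0 1 0 0 0 0.7;0 0 1 0 0 0 0.7;0 0 1 0 0 0 0.7'; python3 -m inch '0 0 0.69 0 0 0 0.7;0 0 0 0 0 0 0.7'
```

```text
clock: 0.9
eef_pos: [0.1901, 0.489, 0.2388]
tcp_rot: [-179.9, 0.0, 126.6]
wrist_force: [0.6, -0.3, -0.4]
opening: 0.697
grip_force: 0.0
clock: 1.7
eef_pos: [0.1901, 0.4889, 0.2388]
tcp_rot: [-180.0, 0.1, 94.6]
wrist_force: [-0.6, -0.1, -0.3]
opening: 0.701
grip_force: 0.0
clock: 1.9
eef_pos: [0.1901, 0.489, 0.2388]
tcp_rot: [-180.0, 0.1, 92.0]
wrist_force: [-1.1, -0.8, 0.3]
opening: 0.702
grip_force: 0.0
```

```bash
for i in 1; do python3 -m inch '0 0 0 -1 0.4 0 0.7;0 0 0 -1 0.4 0 0.7;0 0 0 -1 0.4 0 0.7;0 0 0 -1 0.4 0 0.7;0 0 0 -1 0.4 0 0.7;0 0 0 -1 0.4 0 0.7;0 0 0 -1 0.4 0 0.7;0 0 0 -1 0.4 0 0.7'; done; python3 -m inch '0 0 0 -1 0.4 0 0.7;0 0 0 -1 0.4 0 0.7;0 0 0 -1 0.4 0 0.7;0 0 0 -1 0.4 0 0.7;0 0 0 -1 0.4 0 0.7;0 0 0 -1 0.4 0 0.7;0 0 0 -1 0.4 0 0.7;0 0 0 -1 0.4 0 0.7'; python3 -m inch '0 0 0 -1 0.4 0 0.7;0 0 0 -1 0.4 0 0.7;0 0 0 -1 0.4 0 0.7;0 0 0 -1 0.4 0 0.7;0 0 0 -1 0.4 0 0.7;0 0 0 -1 0.4 0 0.7;0 0 0 -1 0.4 0 0.7;0 0 0 -1 0.4 0 0.7'
```

```text
clock: 2.7
eef_pos: [0.2947, 0.2515, 0.2392]
tcp_rot: [-180.0, 0.0, 92.1]
wrist_force: [0.8, 0.5, -0.2]
opening: 0.698
grip_force: 0.0
clock: 3.5
eef_pos: [0.399, 0.015, 0.2392]
tcp_rot: [-180.0, -0.0, 92.1]
wrist_force: [1.2, 0.2, 0.2]
opening: 0.702
grip_force: 0.0
clock: 4.3
eef_pos: [0.5033, -0.2215, 0.239]
tcp_rot: [-180.0, -0.0, 92.1]
wrist_force: [-0.2, 0.4, -0.5]
opening: 0.696
grip_force: 0.0
```

```bash
python3 -m inch '0 0 0 -1 0.25 0 0.7;0 0 0 -1 0 0 0.7;0 0 0 -0.3 0 1 0.7;0 0 0 0 0 1 0.7;0 0 0 0 0 1 0.7;0 0 0 0 0 1 0.7;0 0 0 0 0 1 0.7;0 0 0 0 0 1 0.7'; python3 -m inch '0 0 0 0 0 0.3 0.7;0 0 0 0 0 0.3 0.7;0 0 0 0 0 0.1 0.7;0 0 0 0 0 0.1 0.7;0 0 0 0 0 0 0.7'
python3 - <<'E'
from h import *
p,d=snapshot("side");cv2.imwrite("pics/s1.png",cv2.resize(p[180:380,180:400],None,fx=3,fy=3)[:,:,::-1])
E
```

```text
clock: 5.1
eef_pos: [0.5128, -0.2888, 0.0579]
tcp_rot: [-180.0, -0.0, 92.1]
wrist_force: [-0.4, -0.8, 0.5]
opening: 0.698
grip_force: 0.0
clock: 5.6
eef_pos: [0.5137, -0.2893, 0.0361]
tcp_rot: [179.9, 0.1, 92.0]
wrist_force: [-0.5, -0.5, -0.6]
opening: 0.702
grip_force: 0.0
```

View pics/s1.png

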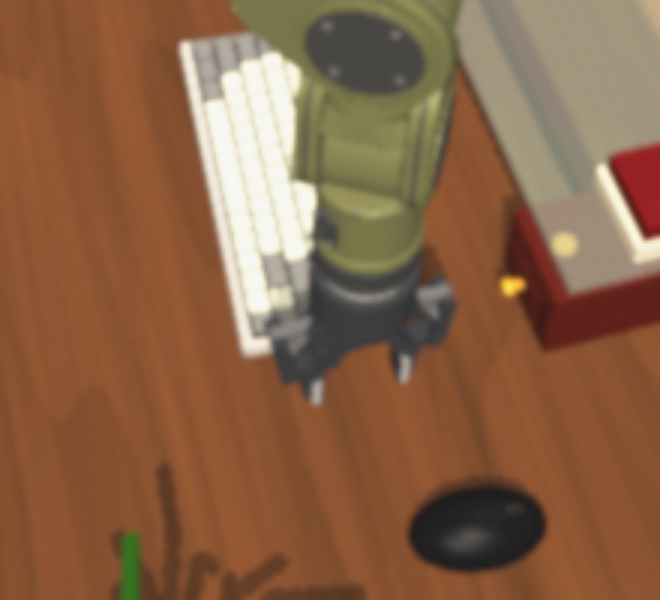

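The open fingertips, at crop px (317,402) and (404,380), stand clear beside the keyboard's right end, and the mouse is well away. I'll lower the tool and check the force.

```bash
python3 -m inch '0 0 0 0 0 0.2 0.7;0 0 0 0 0 0.2 0.7;0 0 0 0 0 0.1 0.7;0 0 0 0 0 0.1 0.7;0 0 0 0 0 0 0.7'; python3 -m inch '0 0 0 0 0 0.1 0.7;0 0 0 0 0 0 0.7'
python3 - <<'E'
from h import *
X=cloud("side",snapshot("side")[1])
for u,v in((286,314),(315,307)):
    q=X[v-6:v+16,u-5:u+6].reshape(-1,3);q=q[(q[:,1]>-.32)&(q[:,2]>.004)];print(q[np.argsort(q[:,2])][:4].round(4).tolist())
E
```

```text
clock: 6.15
eef_pos: [0.5126, -0.2887, 0.0167]
tcp_rot: [-179.9, -0.0, 92.0]
wrist_force: [0.9, 0.2, -0.2]
opening: 0.699
grip_force: 0.0
clock: 6.35
eef_pos: [0.5129, -0.2888, 0.014]
tcp_rot: [-180.0, -0.0, 92.0]
wrist_force: [0.5, -0.0, 0.6]
opening: 0.697
grip_force: 0.0
[[0.4804, -0.2955, 0.0041], [0.4718, -0.3191, 0.0042], [0.4916, -0.2801, 0.0042], [0.4752, -0.3149, 0.0043]]
[[0.5387, -0.3076, 0.0041], [0.543, -0.285, 0.0043], [0.5587, -0.3049, 0.0044], [0.5387, -0.3156, 0.0044]]
```

```bash
python3 -m inch '0 0 0 0 0 0.05 0.7;0 0 0 0.25 0 0 0.7;0 0 0 0.25 0 0 0.7;0 0 0 0.25 0 0 0.7;0 0 0 0.25 0 0 0.7;0 0 0 0.1 0 0 0.7;0 0 0 0.1 0 0 0.7;0 0 0 0.1 0 0 0.7'; python3 -m inch '0 0 0 0.1 0 0 0.7;0 0 0 0.1 0 0 0.7;0 0 0 0.1 0 0 0.7;0 0 0 0.1 0 0 0.7;0 0 0 0.1 0 0 0.7'
```

```text
clock: 7.2
eef_pos: [0.5118, -0.2498, 0.0129]
tcp_rot: [180.0, 0.0, 92.0]
wrist_force: [-0.3, -0.5, 0.1]
opening: 0.7
grip_force: 0.0
clock: 7.7
eef_pos: [0.5113, -0.2351, 0.0129]
tcp_rot: [180.0, 0.0, 92.0]
wrist_force: [0.5, -3.0, 0.4]
opening: 0.703
grip_force: 1.3
```

```bash
python3 -m inch '0 0 0 0.1 0 0 0.7;0 0 0 0.1 0 0 0.7;0 0 0 0.1 0 0 0.7;0 0 0 0.1 0 0 0.7;0 0 0 0.1 0 0 0.7;0 0 0 0.1 0 0 0.7;0 0 0 0.1 0 0 0.7;0 0 0 0 0 0 0.7'
python3 - <<'E'
from h import *
p,d=snapshot("top");cv2.imwrite("pics/t2.png",cv2.resize(p[60:270,150:430],None,fx=2.8,fy=2.8)[:,:,::-1]);print(kbfit(p,"top",[.514,-.05,1.]))
p,d=snapshot("side");print(kbfit(p,"side",[.514,-.05,1.]))
E
```

```text
clock: 8.5
eef_pos: [0.5104, -0.2133, 0.0128]
tcp_rot: [180.0, -0.0, 92.0]
wrist_force: [1.1, -1.4, 1.2]
opening: 0.702
grip_force: 0.7
(array([ 0.50837437, -0.04202944, -1.45881138]), np.float64(-73.4775390625))
(array([ 0.50358286, -0.05189804, -1.39331127]), np.float64(-28.265220642089844))
```

View pics/t2.png

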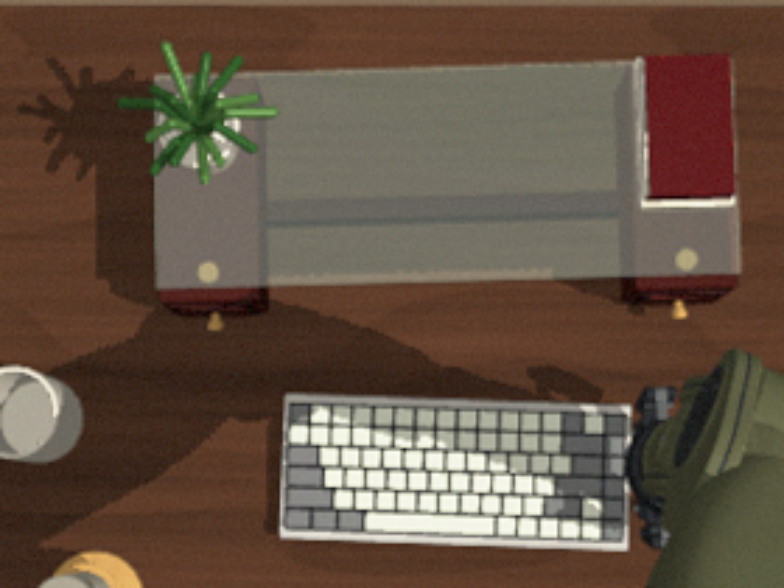

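The keyboard has moved left and is partly in shadow. Its corners are at crop px (287,394), (631,404), (628,550), (280,538), and it is still turned about -1.5°. The front push can square it up.

```bash
python3 - <<'E'
from h import *
C=np.array([[287,394],[631,404],[628,550],[280,538]]);W=plane("top",150+C[:,0]/2.8,60+C[:,1]/2.8,.02)
print(W.round(4).tolist(),W.mean(0)[:2])
E
```

```text
[[0.5771, 0.1103, 0.02], [0.5705, -0.2021, 0.02], [0.4388, -0.1989, 0.02], [0.4463, 0.1147, 0.02]] [ 0.50818895 -0.04401766]
```

```bash
python3 -m inch '0 0 0 0.1 0 0 0.7;0 0 0 0.1 0 0 0.7;0 0 0 0 0 0 0.7;0 0 0 -0.3 0 0 0.7;0 0 0 -0.5 0 0 0.7;0 0 0 0 0 -1 0.7;0 0 0 0 0 -1 0.7;0 0 0 0 0 -1 0.7'; python3 -m inch '0 0 0 1 -0.6 -0.3 0.7;0 0 0 1 -0.6 0 0.7;0 0 0 1 -0.6 0 0.7;0 0 0 1 -0.6 0 0.7;0 0 0 1 -0.6 0 0.7;0 0 0 1 -0.6 0 0.7;0 0 0 0.2 0 0 0.7;0 0 0 0 0 0 0.7'; python3 -m inch '0 0 1 0 0 0 0.7;0 0 1 0 0 0 0.7;0 0 1 0 0 0 0.7;0 0 1 0 0 0 0.7;0 0 1 0 0 0 0.7;0 0 1 0 0 0 0.7;0 0 1 0 0 0 0.7;0 0 1 0 0 0 0.7';python3 -m inch '0 0 1 0 0 0 0.7;0 0 1 0 0 0 0.8;0 0 1 0 0 0 0.9;0 0 1 0 0 0 0.9;0 0 1 0 0 0 1;0 0 1 0 0 0 1;0 0 1 0 0 0 1;0 0 1 0 0 0 1';python3 -m inch '0 0 1 0 0 0 1;0 0 1 0 0 0 1;0 0 1 0 0 0 1;0 0 1 0 0 0 1;0 0 1 0 0 0 1;0 0 1 0 0 0 1;0 0 0.5 0 0 0 1;0 0 0 0 0 0 1'
```

```text
clock: 9.4
eef_pos: [0.5104, -0.2328, 0.1033]
tcp_rot: [-179.9, -0.1, 91.9]
wrist_force: [0.9, 0.4, -0.3]
opening: 0.698
grip_force: 0.0
clock: 10.2
eef_pos: [0.3966, -0.0497, 0.112]
tcp_rot: [180.0, -0.0, 92.1]
wrist_force: [1.2, -0.5, -0.5]
opening: 0.7
grip_force: 0.0
clock: 11.0
eef_pos: [0.3982, -0.0513, 0.112]
tcp_rot: [179.9, -0.0, 59.7]
wrist_force: [-0.3, -0.5, -0.3]
opening: 0.699
grip_force: 0.0
clock: 11.8
eef_pos: [0.3982, -0.0512, 0.1119]
tcp_rot: [179.9, -0.0, 27.7]
wrist_force: [-0.2, -0.1, 0.6]
opening: 1.003
grip_force: 0.0
clock: 12.6
eef_pos: [0.398, -0.0511, 0.1119]
tcp_rot: [180.0, -0.1, 1.9]
wrist_force: [0.4, 0.6, 0.7]
opening: 0.998
grip_force: 0.0
```

```bash
python3 - <<'E'
from h import *
p,d=snapshot("top");cv2.imwrite("pics/t3.png",cv2.resize(p[60:270,150:430],None,fx=2.8,fy=2.8)[:,:,::-1]);print(kbfit(p,"top",[.508,-.04,-1.4]))
p,d=snapshot("side");print(kbfit(p,"side",[.508,-.04,-1.4]))
E
```

```text
(array([ 0.50816989, -0.03699653, -1.4051035 ]), np.float64(-82.28272247314453))
(array([ 0.50776675, -0.04633197, -1.28883242]), np.float64(-36.26594543457031))
```

View pics/t3.png

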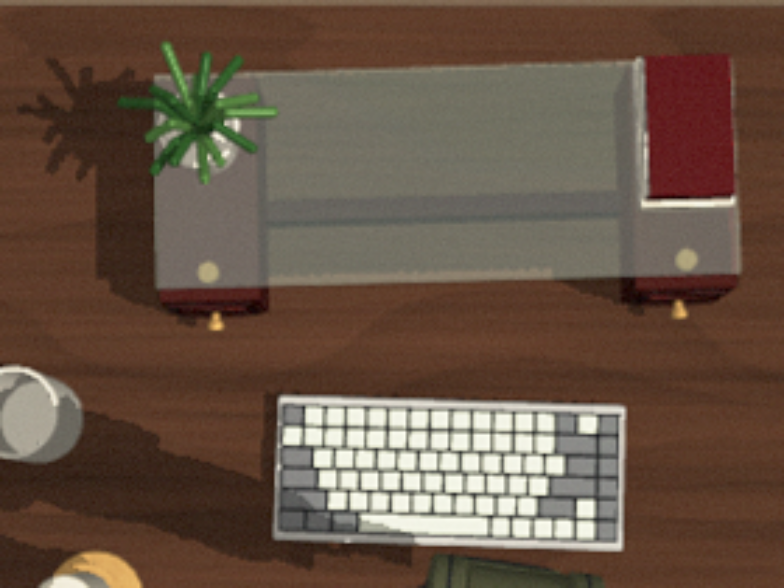

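The keyboard measures about (0.508, -0.037) with a yaw of -1.4°, and the gripper is in front of it at crop (515,570). I'll lower and start pushing from the front.

```bash
python3 -m inch '0 0 0 0 -0.33 1 1;0 0 0 0 0 1 1;0 0 0 0 0 1 1;0 0 0 0 0 0.3 1;0 0 0 0.4 0 0 1;0 0 0 0.4 0 0 1;0 0 0 0.1 0 0 1;0 0 0 0.1 0 0 1'; python3 -m inch '0 0 0 0.1 0 0 1;0 0 0 0.1 0 0 1;0 0 0 0.1 0 0 1;0 0 0 0.1 0 0 1;0 0 0 0.1 0 0 1;0 0 0 0.1 0 0 1;0 0 0 0.1 0 0 1;0 0 0 0 0 0 1'
python3 - <<'E'
from h import *
p,d=snapshot("top");cv2.imwrite("pics/t4.png",cv2.resize(p[60:270,150:430],None,fx=2.8,fy=2.8)[:,:,::-1]);print(kbfit(p,"top",[.525,-.037,0]))
E
```

```text
clock: 13.5
eef_pos: [0.4286, -0.0391, 0.014]
tcp_rot: [180.0, -0.2, 2.0]
wrist_force: [0.1, -0.7, -0.2]
opening: 1.0
grip_force: 0.0
clock: 14.3
eef_pos: [0.4428, -0.0389, 0.0128]
tcp_rot: [179.9, 0.4, 1.9]
wrist_force: [-8.7, -1.5, 10.7]
opening: 1.002
grip_force: 6.7
(array([ 0.52028553, -0.03599149, -0.23358808]), np.float64(-74.20782470703125))
```

```bash
python3 - <<'E'
from h import *
p,d=snapshot("side");cv2.imwrite("pics/s4.png",cv2.resize(p[90:290,150:370],None,fx=3.5,fy=3)[:,:,::-1]);s=sense();print(s['eef_pos'],s['wrist_force'],s['ft_torque'])
E
```

```text
[ 0.4428378  -0.03886855  0.01279562] [-7.00295401 -0.90427328 10.62085725] [-0.7094568   1.49805794 -0.401582  ]
```

View pics/s4.png

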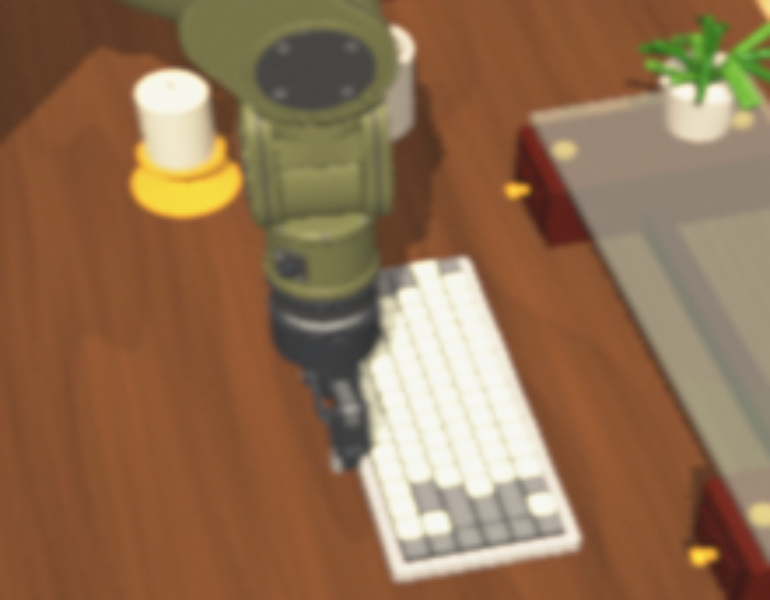

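View pics/t4.png

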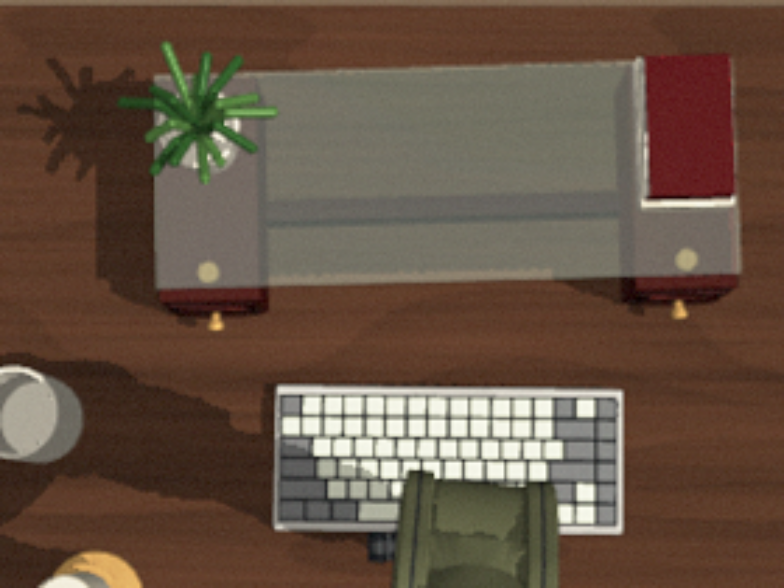

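The keyboard sits flush at the fingers and has turned to about -0.2°. The 10 N upward force suggests the fully open tips are riding high on the case edge, so I'll back off, narrow the opening and go slightly lower.

```bash
python3 -m inch '0 0 0 -0.5 0 0 1;0 0 0 -0.3 0 0 0.7;0 0 0 0 0 0 0.7;0 0 0 0 0 0 0.7;0 0 0 0 0 0 0.7'; python3 -m inch '0 0 0 0 0 0.05 0.7;0 0 0 0 0 0.05 0.7;0 0 0 0 0 0 0.7;0 0 0 0 0 0 0.7'
```

```text
clock: 14.9
eef_pos: [0.4244, -0.039, 0.013]
tcp_rot: [180.0, -0.1, 2.0]
wrist_force: [0.3, -0.2, -0.0]
opening: 0.703
grip_force: 0.0
clock: 15.3
eef_pos: [0.4232, -0.039, 0.0097]
tcp_rot: [-180.0, 0.0, 2.0]
wrist_force: [-0.7, -0.0, -1.0]
opening: 0.693
grip_force: 0.0
```

```bash
python3 -m inch '0 0 0 0.25 0 0 0.7;0 0 0 0.25 0 0 0.7;0 0 0 0.1 0 0 0.7;0 0 0 0.1 0 0 0.7;0 0 0 0.1 0 0 0.7;0 0 0 0.1 0 0 0.7;0 0 0 0.1 0 0 0.7;0 0 0 0.1 0 0 0.7'; python3 -m inch '0 0 0 0.1 0 0 0.7;0 0 0 0.1 0 0 0.7;0 0 0 0.1 0 0 0.7;0 0 0 0.1 0 0 0.7;0 0 0 0.1 0 0 0.7;0 0 0 0 0 0 0.7'
python3 - <<'E'
from h import *
p,d=snapshot("top");x=kbfit(p,"top",[.54,-.036,1])[0];print(x,'sy',x[1]*np.cos(.0332)-x[0]*np.sin(.0332))
E
```

```text
clock: 16.1
eef_pos: [0.4561, -0.0377, 0.0095]
tcp_rot: [-180.0, 0.0, 2.0]
wrist_force: [-1.9, -0.2, -1.7]
opening: 0.7
grip_force: 1.0
clock: 16.7
eef_pos: [0.4723, -0.0373, 0.0099]
tcp_rot: [-180.0, -0.1, 2.0]
wrist_force: [-0.3, -0.4, -1.1]
opening: 0.697
grip_force: 0.4
[ 0.55003427 -0.03216638  2.00213199] sy -0.05040643880574974
```

```bash
python3 -m inch '0 0 0 0.1 0.015 0 0.7;0 0 0 0.1 0.015 0 0.7;0 0 0 0.1 0.015 0 0.7;0 0 0 0.1 0.015 0 0.7;0 0 0 0.1 0.015 0 0.7;0 0 0 0.1 0.015 0 0.7;0 0 0 0.1 0.015 0 0.7;0 0 0 0 0 0 0.7'
python3 - <<'E'
from h import *
p,d=snapshot("top");x=kbfit(p,"top",[.57,-.036,2])[0];print(x,'sy',x[1]*np.cos(.0332)-x[0]*np.sin(.0332))
cv2.imwrite("pics/t5.png",cv2.resize(p[130:260,195:425],None,fx=3.4,fy=3.4,interpolation=cv2.INTER_CUBIC)[:,:,::-1])
E
```

```text
clock: 17.55
eef_pos: [0.4937, -0.0399, 0.0098]
tcp_rot: [180.0, -0.1, 2.0]
wrist_force: [-1.6, -0.7, -0.6]
opening: 0.701
grip_force: 0.6
[ 0.5714998  -0.03465521  1.946199  ] sy -0.05360642527761
```

View pics/t5.png

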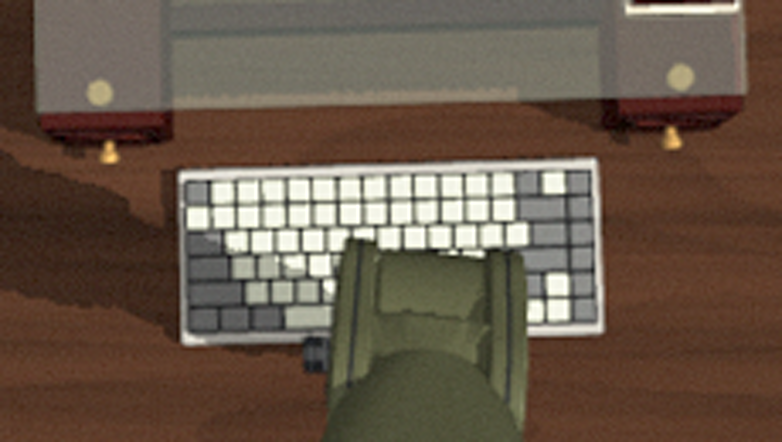

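The keyboard is now centred on the bay and square: back corners at crop (180,172) and (597,160), between inner unit edges near columns 172 and 606. I'll push straight in.

```bash
python3 -m inch '0 0 0 0.1 0 0 0.7;0 0 0 0.1 0 0 0.7;0 0 0 0.1 0 0 0.7;0 0 0 0.1 0 0 0.7;0 0 0 0.1 0 0 0.7;0 0 0 0.1 0 0 0.7;0 0 0 0.1 0 0 0.7;0 0 0 0.1 0 0 0.7'; python3 -m inch '0 0 0 0.1 0 0 0.7;0 0 0 0.1 0 0 0.7;0 0 0 0.1 0 0 0.7;0 0 0 0.1 0 0 0.7;0 0 0 0.1 0 0 0.7;0 0 0 0.1 0 0 0.7;0 0 0 0 0 0 0.7'
python3 - <<'E'
from h import *
p,d=snapshot("top")
x=kbfit(p,"top",[.613,-.034,2])[0];print(x,'sy',x[1]*np.cos(.0332)-x[0]*np.sin(.0332),'sx',x[0]*np.cos(.0332)+x[1]*np.sin(.0332))
E
```

```text
clock: 18.4
eef_pos: [0.5166, -0.0389, 0.0098]
tcp_rot: [180.0, 0.0, 2.0]
wrist_force: [-5.0, 0.5, 0.9]
opening: 0.698
grip_force: 1.9
clock: 19.1
eef_pos: [0.5355, -0.0383, 0.0099]
tcp_rot: [180.0, -0.1, 2.0]
wrist_force: [-1.2, -0.5, -0.6]
opening: 0.701
grip_force: 0.5
[ 0.61297219 -0.03289681  1.85645455] sy -0.05322562437907719 sx 0.6115424214768774
```

```bash
python3 -m inch '0 0 0 0.1 0 0 0.7;0 0 0 0.1 0 0 0.7;0 0 0 0.1 0 0 0.7;0 0 0 0.1 0 0 0.7;0 0 0 0.1 0 0 0.7;0 0 0 0.1 0 0 0.7;0 0 0 0.1 0 0 0.7;0 0 0 0.1 0 0 0.7'; python3 -m inch '0 0 0 0.1 0 0 0.7;0 0 0 0.1 0 0 0.7;0 0 0 0.1 0 0 0.7;0 0 0 0.1 0 0 0.7;0 0 0 0.1 0 0 0.7;0 0 0 0.1 0 0 0.7;0 0 0 0.1 0 0 0.7;0 0 0 0.1 0 0 0.7'; python3 -m inch '0 0 0 0.1 0 0 0.7;0 0 0 0.05 0 0 0.7;0 0 0 0.05 0 0 0.7;0 0 0 0.05 0 0 0.7'
```

```text
clock: 19.95
eef_pos: [0.5583, -0.0374, 0.0099]
tcp_rot: [180.0, 0.0, 2.0]
wrist_force: [-5.6, 0.0, 3.6]
opening: 0.702
grip_force: 2.6
clock: 20.75
eef_pos: [0.5823, -0.0366, 0.0099]
tcp_rot: [-180.0, 0.0, 2.0]
wrist_force: [-5.1, -0.2, 3.6]
opening: 0.7
grip_force: 2.6
clock: 21.15
eef_pos: [0.5895, -0.0363, 0.0098]
tcp_rot: [-180.0, 0.0, 2.0]
wrist_force: [-5.4, -0.5, 3.6]
opening: 0.7
grip_force: 2.7
```

```bash
python3 -m inch '0 0 0 0.05 0 0 0.7;0 0 0 0.05 0 0 0.7;0 0 0 0.05 0 0 0.7'; python3 -m inch '0 0 0 0.05 0 0 0.7;0 0 0 0.05 0 0 0.7';python3 -m inch '0 0 0 0.05 0 0 0.7;0 0 0 0 0 0 0.7'
python3 - <<'E'
from h import *
p,d=snapshot("top")
x=kbfit(p,"top",[.671,-.031,2])[0];print(x,'sy',x[1]*np.cos(.0332)-x[0]*np.sin(.0332),'sx',x[0]*np.cos(.0332)+x[1]*np.sin(.0332))
E
```

```text
clock: 21.45
eef_pos: [0.5941, -0.0362, 0.0098]
tcp_rot: [-180.0, 0.0, 2.0]
wrist_force: [-5.3, 0.4, 4.7]
opening: 0.701
grip_force: 2.6
clock: 21.65
eef_pos: [0.5969, -0.036, 0.0098]
tcp_rot: [-180.0, 0.1, 2.0]
wrist_force: [-8.5, 0.9, 6.5]
opening: 0.7
grip_force: 4.2
clock: 21.85
eef_pos: [0.5968, -0.0361, 0.0096]
tcp_rot: [-180.0, 0.2, 2.0]
wrist_force: [-8.2, 0.0, 6.0]
opening: 0.694
grip_force: 4.0
[ 0.67401316 -0.03064665  1.92277696] sy -0.05300288400793414 sx 0.6726244464431264
```

The tool has stopped exactly where the rail should be. I'll press a little more to seat the whole edge, then back off.

```bash
python3 -m inch '0 0 0 0.07 0 0 0.7;0 0 0 0.07 0 0 0.7;0 0 0 0 0 0 0.7'; python3 -m inch '0 0 0 0.07 0 0 0.7;0 0 0 0.07 0 0 0.7;0 0 0 0 0 0 0.7;0 0 0 0 0 0 0.7'
```

```text
clock: 22.2
eef_pos: [0.5971, -0.0359, 0.009]
tcp_rot: [-180.0, 0.6, 1.9]
wrist_force: [-13.6, -0.2, 11.0]
opening: 0.699
grip_force: 7.3
clock: 22.6
eef_pos: [0.5971, -0.0359, 0.0087]
tcp_rot: [180.0, 1.0, 1.9]
wrist_force: [-21.1, -0.2, 15.8]
opening: 0.702
grip_force: 10.9
```

```bash
python3 -m inch '0 0 0 -0.1 0 0 0.7;0 0 0 -0.1 0 0 0.7;0 0 0 -0.2 0 0 0.7;0 0 0 -0.5 0 0 0.7;0 0 0 -1 0 0 0.7;0 0 0 -1 0 0 0.7;0 0 0 -1 0 -0.5 0.7;0 0 0 -1 0 -1 0.7'; python3 -m inch '0 0 0 -0.7 0 -1 0.7;0 0 0 -0.3 0 -1 0.7;0 0 0 0 0 0 0.7'
python3 - <<'E'
from h import *
p,d=snapshot("top")
x=kbfit(p,"top",[.671,-.031,2])[0];print(x,'sy',x[1]*np.cos(.0332)-x[0]*np.sin(.0332),'sx',x[0]*np.cos(.0332)+x[1]*np.sin(.0332))
cv2.imwrite("pics/t6.png",cv2.resize(p[60:300,130:480],None,fx=2.2,fy=2.2)[:,:,::-1])
E
```

```text
clock: 23.4
eef_pos: [0.4599, -0.0408, 0.0541]
tcp_rot: [-180.0, -0.0, 2.0]
wrist_force: [0.1, -0.3, 0.2]
opening: 0.699
grip_force: 0.0
clock: 23.7
eef_pos: [0.4341, -0.0423, 0.119]
tcp_rot: [179.9, -0.6, 2.0]
wrist_force: [0.4, -0.5, -0.1]
opening: 0.7
grip_force: 0.0
[ 0.6734134  -0.03030332  1.98383498] sy -0.052639840311872445 sx 0.672036416357585
```

View pics/t6.png

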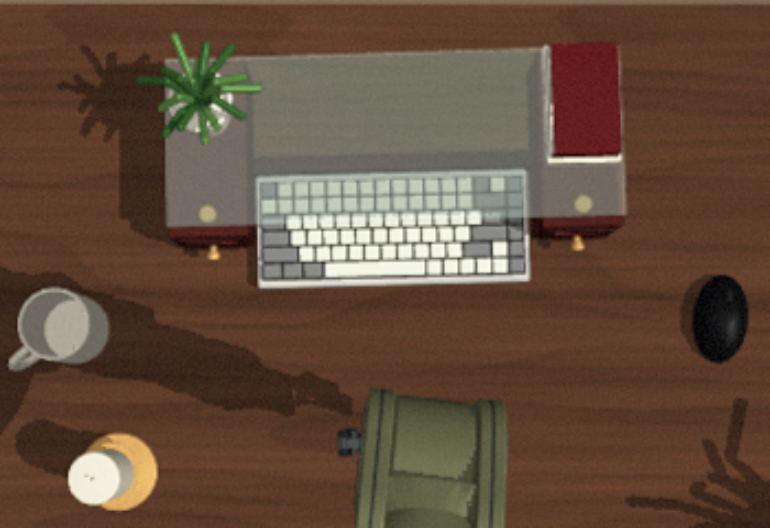

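The keyboard's back edge lies along the rail from (258,178) to (526,170), square to the shelf. The arm is clear, and the mug, candle and mouse haven't moved.

```bash
python3 -c "from bench import *; print(hand_in())"
```

```text
the job is handed in; nothing more can be done
None
```

The keyboard is in the bay with its whole back edge against the cross rail. It was pushed, never lifted, and the mug, mouse and candle were not touched. I handed the job in at about 24 s of the 64 s allowed, with the arm clear of everything.

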